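Hold the board clamp open at the index clip

TASK

Open the spring-loaded board clamp on the preheater so that a circuit board can be laid in: press the round release plunger beside the jaw straight down to its stop and let it come back up, which unlatches the sliding jaw, then pull the jaw by its upright knob until its pointer tab is in line with the index clip. The spring wants to pull the jaw back, so finish while still holding the knob, with the jaw kept still at the clip; leave the board, the flux tin and the brush where they lie.

Things in the scene. Friction and masses are not known exactly. Their poses are not given: they have to be found in the camera images.
- fixture: Preheater with board clamp, bolted down: black box 260 x 220 mm, grey top plate 55 mm above the bench. Origin on the bench; box from 140 mm on -x to 120 mm on +x, 110 mm to either y. x runs along the two guide rods; the jaw opens to -x (vent-slot side, roughly towards the robot). Fixed jaw at x +65 mm. Only the knob and its stem stand higher than 90 mm above the bench.
- jaw: Sliding aluminium jaw, bar 14 x 124 mm, top 85 mm high, with knob and pointer. Origin and axes as the fixture's when latched; slides along its -x, 0 to 75 mm, no stop at the mark. Latched at 0 till the plunger is pressed, then springs out to about 14 mm and stays unlatched. Pulling further works against a 150 N/m return spring (6.5 N at most at the mark); let go, it slides back to 14 mm.
- jaw_knob (a point): Centre of the pull knob on the jaw: upright black cylinder, 22 mm diameter, 30 mm tall, top 130 mm and this point 115 mm above the bench, on a steel stem 12 mm in diameter. With the jaw latched it lies 35 mm to the fixture's -x, on its middle line. Moves with the jaw.
- jaw_pointer (a point): Outer end of the jaw's steel pointer tab, 4 mm wide along x, 78 mm above the bench, 80 mm to the fixture's -y; with the jaw latched 10 mm to the fixture's -x. Moves with the jaw.
- mark_line (a point): The mark: middle plane of the index clip, an upright dark steel plate 4 mm thick along the fixture's x, 16 mm along y, on a 12 mm foot fixed at the fixture's -y side (top 84 mm, this point 78 mm above the bench). Axes as the fixture's. At the mark, pointer and clip have the same x in the fixture's frame. It lies 36 to 56 mm to the -x of the latched pointer.
- plunger_top (a point): Centre of the top face of the release plunger's head: black disc 26 mm in diameter and 10 mm thick on a steel stem, top 90 mm above the bench when up; 16.5 mm to the fixture's -x and 85 mm to its +y.
- plunger (a joint): How far the plunger is pressed: 0 up, 0.010 m at its stop; straight down. Spring: 2 N to start, 6 N at the stop; comes back up when released. The jaw unlatches over the last 3 mm.
- board: Loose blue circuit board 90 x 70 x 4 mm with low chips, flat on the bench to the fixture's +y side; origin at its underside's centre. Leave it alone.
- flux_tin: Loose low round black tin, 52 mm diameter, 30 mm tall, on the bench at the fixture's -y side; origin at its underside's centre. Leave it alone.
- brush: Loose cleaning brush about 150 mm long, lying on the bench beyond the fixture's +x side; origin at its underside. Leave it alone.

How it is judged:
By the outcome, as a careful person would: the job done as asked, in the order asked, and still so for the second after the job is handed in, while the arm keeps its last pose, push and grip.
It also fails if it takes over 38 s, if anything falls off the work surface, if the arm or the gripper's body presses on something with over 40 N, if the wrist force passes 120 N, or if a joint passes its speed limit or range.

ROBOT

A 6-joint arm with a two-finger parallel gripper is mounted at the origin on the work surface. World frame = base frame: x ahead of the robot, y to its left, z up, the work surface at z = 0. Lengths are in m, angles in rad, forces in N, time in s.
With the tool pointing down it reaches from about 0.35 to 0.775 m from the base axis. Payload 7.3 kg.
Tool frame: the origin (TCP) lies at the very end of the fingers, on their centre line; the grasp point (between the pads) lies 19 mm behind it; z points along the fingers, y is the direction in which the jaws open and shut (so a half turn about z gives the same grasp; the last joint's range is limited). The gripper opens to 92 mm and grips with 3 to 60 N. Pads are 19 mm wide; open, the fingers measure 130 mm over their backs; the gripper's body (75 mm by 190 mm) begins 47 mm behind the grasp point.
Start: joints at [-1.363, 0.342, 1.524, -0, 1.275, -0.146], TCP at [0.182, -0.492, 0.227] pointing down, gripper open.
Joint ranges: [-2.53, 2.53], [-0.77, 2.02], [0.04, 2.7], [-1, 4.14], [0.28, 2.66], [-3.11, 3.11]. Speed limits (rad/s): [2.57, 2.57, 3.14, 3.14, 3.14, 3.14].

INTERFACE

Orientations are given as [roll, pitch, yaw] about the fixed x, y, z axes, in that order (R = Rz(yaw) Ry(pitch) Rx(roll)).
In Python, from cell import robot gives the robot as it stands.
- The arm moves only by the shell command python3 -m pendant 'ROWS' [OPENING] [FORCE]. ROWS is JSON, a list of rows, each a list of 2 entries, a list of its own where there are three numbers: the shift along the tool's x, y, z in mm, then the turn about the tool's z in degrees. In form: [[[x, y, z], turn], ...]. A call has 1 to 10 rows; each row is the pose to reach, as a shift and turn from the pose measured when the call began, along the tool's axes at that moment; what a row does not reach only later rows make up. A row lasts 1/12 s, in which the tool goes at most 41.7 mm and 7.16 degrees, less where a joint would pass 70% of its speed; a pose out of reach is approached as far as the arm can. A call with a gripper value outside its range is refused whole. OPENING is the opening, from 0 (shut) to 1 (fully open), set as the call begins (- or left out, the last holds). The fingers move at their own pace and stop on an object; FORCE is the grip in N (left out, the last holds). Time passes only in rows, so rows that repeat a pose let the fingers close. It gives the time, the measured TCP pose, the force and the opening at its end, in the units of the state.
- robot.observe(): the state, without advancing time (a new reading comes with each control period).
- robot.read_camera(name): name is "scene" or "top"; returns the picture (400x640x3 uint8, red, green, blue); there is no depth.
- robot.calibration(name): a dict with "vfov" (degrees; the focal length in pixels is half the picture's height over the tangent of half this angle, whatever the lens; pixels are square), "cx", "cy" (the principal point, pixels), "rvec" (rotation vector, rad) and "tvec" (3), from world to camera coordinates, as OpenCV has them. Camera axes: x right, y down, z forward; pixel columns grow to the right and rows downward; lengths in m; the calibration is good to about 2 mm. A picture is of the moment at which its call begins. calibration takes no time and is no camera call.
- robot.hand_in(): hands the job in, once; it reports no verdict.
Trained networks look in the newest picture that a camera, given by its name, has taken for a name from the list of things; names that differ only in an ending like _2 or _b are one class to them, and where a whole thing is asked for, a point or a joint stands for the part that bears it (a point fixed in the world has none). Each returns a list of dicts, best first, with "p" (0 to 1); they miss things now and then, are a little off and sometimes report something else, mostly with a low value. They report only what shows in the picture. A call takes as long as a camera call.
- robot.find_in(camera, query): "xy" ([column, row] as shares, 0 to 1, of the picture: columns of its width, rows of its height, amid what is visible of it).
The state is a dict: "time": time; "qpos": joint angles; "qvel": joint speeds; "joint_efforts": joint torques, N m; "tool_pos": TCP position; "tool_rot": TCP orientation; "contact_force": force on the tool from outside, world axes, zero at the start; "torque": the same for the moment, N m; "opening": finger opening in m.
Only numpy, scipy, OpenCV 4.12 (cv2) and the standard library are available. Lean on these libraries where they do the work, as an engineer would, in place of code of your own. Each camera call takes 0.05 s, during which the arm holds its last target.

## Working session

There is one attempt and no reset: what is moved stays moved. The work goes in short steps, Python scripts to look and compute and a shell command to move; the robot and the scene stay as the last step left them, time stands still between calls to the robot, and variables do not carry over. Pictures are saved under pics/ and viewed, and the job is handed in when it is done.

```bash
ls; mkdir -p pics; python3 - <<'E'
from cell import robot
import cv2
print(robot.observe())
for c in ("scene","top"):
    im=robot.read_camera(c); cv2.imwrite(f"pics/{c}0.png",im[:,:,::-1]); print(c,robot.calibration(c))
    for q in ("fixture","jaw_knob","jaw_pointer","mark_line","plunger_top","jaw","flux_tin","board"):
        r=robot.find_in(c,q); print(q,[(round(d["xy"][0]*640,1),round(d["xy"][1]*400,1),round(d["p"],2)) for d in r[:3]])
E
```

```text
pics
{'time': 0.0, 'qpos': array([-1.36301816e+00,  3.42728737e-01,  1.52502204e+00, -4.69773197e-06,
        1.27542784e+00, -1.46008702e-01]), 'qvel': array([-0.00027648,  0.0001999 , -0.00274399,  0.00060806, -0.00083425,
        0.00035419]), 'joint_efforts': array([-1.09991252e-03, -4.31245708e+01, -2.44224304e+01,  7.16293976e-02,
        5.60534012e-02, -1.18482512e-04]), 'tool_pos': array([ 0.18181544, -0.4920651 ,  0.22604011]), 'tool_rot': array([-3.14002291e+00, -2.26298889e-04,  3.53788060e-01]), 'contact_force': array([-0.54298801, -0.54191992,  0.31414632]), 'torque': array([-0.01774405,  0.01789029,  0.01267601]), 'opening': 0.09187122613737694}
scene {'vfov': 52.75743742116113, 'cx': 311.9859316757321, 'cy': 198.63369902762278, 'rvec': array([ 2.11559352,  1.59142962, -0.48234628]), 'tvec': array([-0.23751398, -0.45370593,  1.15384576])}
fixture [(245.1, 208.1, 0.67), (248.1, 186.0, 0.41)]
jaw_knob [(244.4, 183.7, 0.85)]
jaw_pointer [(245.9, 183.2, 0.75)]
mark_line []
plunger_top [(161.7, 190.7, 0.39)]
jaw [(244.6, 186.6, 0.64)]
flux_tin [(160.2, 190.5, 0.86)]
board [(345.5, 225.2, 0.98)]
top {'vfov': 51.6430655850509, 'cx': 320.0236153825194, 'cy': 194.71505456329982, 'rvec': array([ 2.13175133, -2.14576901,  0.18061859]), 'tvec': array([0.04885099, 0.66836421, 0.94261056])}
fixture [(363.3, 236.2, 0.94)]
jaw_knob [(357.9, 236.3, 0.81)]
jaw_pointer [(358.1, 235.8, 0.73)]
mark_line [(392.6, 258.8, 0.41)]
plunger_top []
jaw [(357.0, 232.3, 0.63)]
flux_tin [(427.2, 268.2, 0.78)]
board [(281.8, 198.4, 0.67)]
```

View pics/scene0.png

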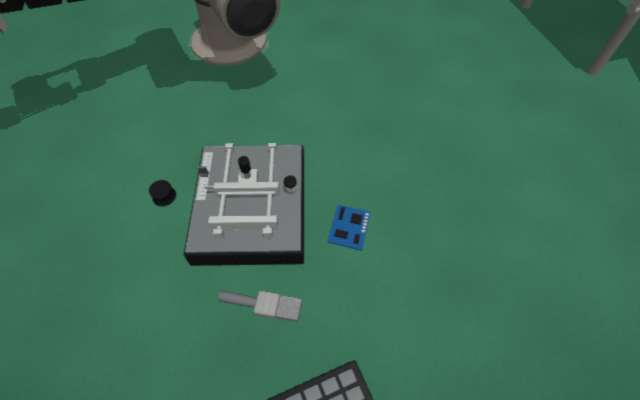

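View pics/top0.png

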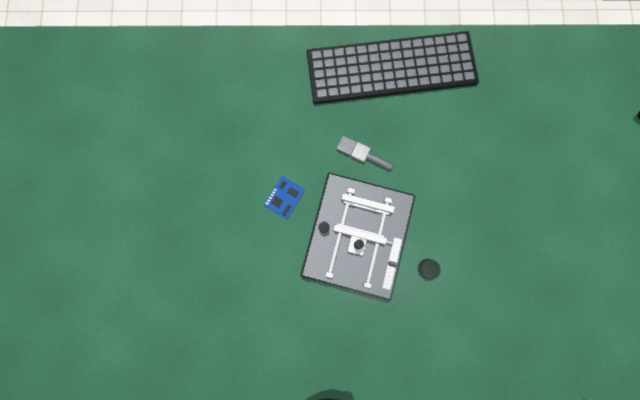

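```bash
python3 - <<'E'
import cv2
a=cv2.imread("pics/top0.png")[150:320,250:460]; cv2.imwrite("pics/top0z.png",cv2.resize(a,None,fx=3.5,fy=3.5,interpolation=cv2.INTER_CUBIC))
a=cv2.imread("pics/scene0.png")[130:280,120:320]; cv2.imwrite("pics/scene0z.png",cv2.resize(a,None,fx=4,fy=4,interpolation=cv2.INTER_CUBIC))
E
```

```text
(no output)
```

View pics/top0z.png

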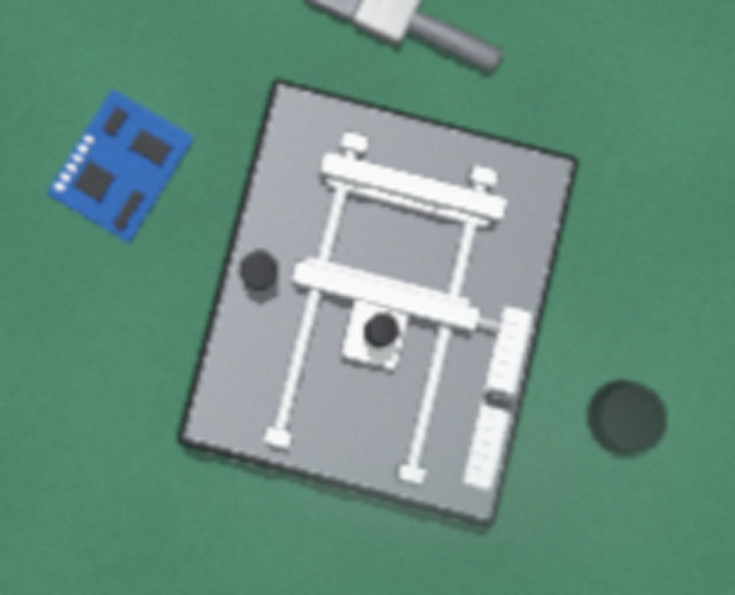

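View pics/scene0z.png

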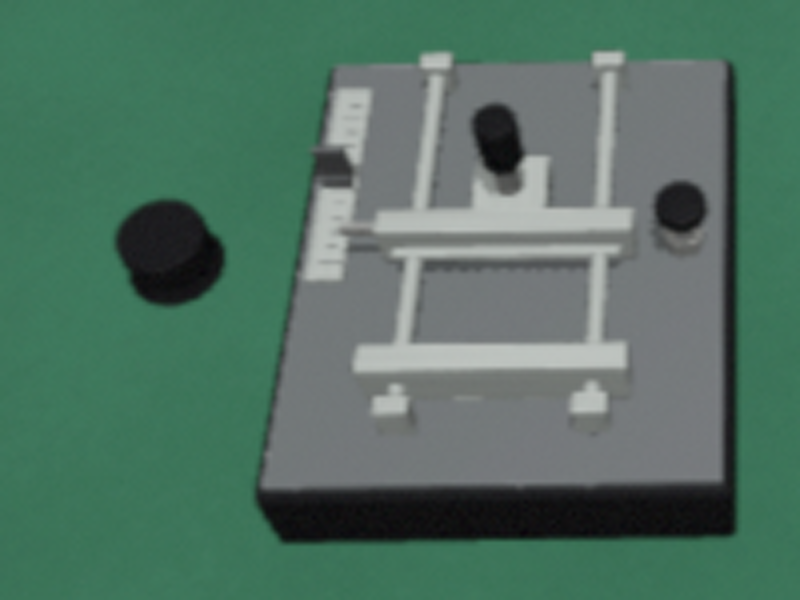

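The views agree: the fixture is rotated about 14° in the top view (flux tin on its -y side). In the 3.5x top zoom, the knob is at about (381,330), the plunger at (259,270) and the clip at (500,397). Next I'll fit the fixture pose from the plate corners in both cameras.

```bash
cat > h.py <<'E'
import numpy as np, cv2
from cell import robot
from scipy.optimize import least_squares
def cam(c):
    k=robot.calibration(c); f=200/np.tan(np.radians(k["vfov"]/2))
    return np.array([[f,0,k["cx"]],[0,f,k["cy"]],[0,0,1.]]),k["rvec"],k["tvec"]
def proj(c,P):
    K,r,t=cam(c); return cv2.projectPoints(np.array(P,float).reshape(-1,1,3),r,t,K,None)[0].reshape(-1,2)
def unproj(c,uv,z):
    K,r,t=cam(c); R=cv2.Rodrigues(r)[0]; d=R.T@np.linalg.inv(K)@[uv[0],uv[1],1]; o=-R.T@t
    return o+d*(z-o[2])/d[2]
def w(p,P):
    c,s=np.cos(p[2]),np.sin(p[2]); P=np.atleast_2d(P)
    return np.c_[p[0]+c*P[:,0]-s*P[:,1],p[1]+s*P[:,0]+c*P[:,1],P[:,2]]
def inv(p,X):
    c,s=np.cos(p[2]),np.sin(p[2]); d=np.array(X[:2])-p[:2]; return np.array([c*d[0]+s*d[1],-s*d[0]+c*d[1]])
def uz(z,s,o): return (np.array(z,float)+.5)/s-.5+np.array(o)
E
cat > fit.py <<'E'
from h import *
mod=np.array([[120,110,55],[120,-110,55],[-140,-110,55],[-140,110,55],[-35,0,130],[-16.5,85,90]])/1e3
obs={"top":uz([[277,80],[578,160],[490,522],[182,440],[381,329],[259,270]],3.5,[250,150]),
"scene":uz([[727,485],[262,490],[332,65],[730,62],[494,120],[681,205]],4,[120,130])}
for cs in (["top"],["scene"],["top","scene"]):
    r=least_squares(lambda p:np.concatenate([(proj(c,w(p,mod))-obs[c]).ravel() for c in cs]),[.6,-.1,0])
    print(cs,r.x,np.degrees(r.x[2]));p=r.x
    for c in cs: print((proj(c,w(p,mod))-obs[c]).round(1).tolist())
for n,P in dict(knob=[-35,0,115],plunger=[-16.5,85,90],pointer=[-10,-80,78],tin=[0,0,0]).items(): print(n,w(p,np.array(P)/1e3))
for c,z,s,o in (("top",(500,392),3.5,[250,150]),("scene",(333,150),4,[120,130])):
    print("clip",c,inv(p,unproj(c,uz(z,s,o),.084)))
for c,uv in (("top",(427.2,268.2)),("scene",(160.2,190.5))): print("tin",unproj(c,uv,.02))
E
python3 fit.py
```

```text
['top'] [ 0.58207113 -0.04923834 -0.2686293 ] -15.391325364721034
[[-0.9, -1.5], [1.2, -1.2], [1.4, 2.3], [-2.2, 0.7], [0.7, -0.5], [-0.1, -0.2]]
['scene'] [ 0.58310419 -0.0503307  -0.26764644] -15.335011244047688
[[2.2, 1.4], [-3.2, 1.9], [-0.8, -1.9], [1.5, -2.6], [0.3, 0.2], [0.2, -1.1]]
['top', 'scene'] [ 0.58258603 -0.04988885 -0.26819777] -15.366600233279147
[[-0.7, -1.7], [1.4, -1.5], [1.7, 2.1], [-1.9, 0.5], [1.0, -0.7], [0.2, -0.5]]
[[2.3, 1.2], [-3.0, 1.5], [-0.6, -2.1], [1.7, -2.8], [0.5, -0.1], [0.4, -1.4]]
knob [[ 0.54883728 -0.04061405  0.115     ]]
plunger [[0.5892004  0.03644481 0.09      ]]
pointer [[ 0.55174401 -0.12437891  0.078     ]]
tin [[ 0.58258603 -0.04988885  0.        ]]
clip top [-0.05338026 -0.0869928 ]
clip scene [-0.05400456 -0.08939884]
tin [ 0.49184737 -0.21482497  0.02      ]
tin [ 0.48992779 -0.22449411  0.02      ]
```

```bash
cat >> fit.py <<'E'
print("---")
def res(q,cs,full=0):
    m=mod.copy(); m[:4,:2]-=np.sign(m[:4,:2])*q[3]
    return np.concatenate([(proj(c,w(q,m))-obs[c]).ravel() for c in cs])
for cs in (["top"],["scene"],["top","scene"]):
    r=least_squares(res,[.6,-.1,0,.002],args=(cs,),loss="soft_l1"); p=r.x
    print(cs,p,np.degrees(p[2])); print(res(p,cs).round(1).reshape(-1,2).tolist())
    for n,P in dict(knob=[-35,0,115],plunger=[-16.5,85,90],pointer=[-10,-80,78]).items(): print(n,w(p,np.array(P)/1e3))
for c,z,s,o in (("top",(500,392),3.5,[250,150]),("scene",(333,150),4,[120,130])):
    print("clip",c,inv(p,unproj(c,uz(z,s,o),.084)))
E
python3 fit.py | sed -n '/---/,$p'; python3 - <<'E'
import cv2
a=cv2.imread("pics/top0.png")[220:300,340:440]; cv2.imwrite("pics/top0zz.png",cv2.resize(a,None,fx=7,fy=7,interpolation=cv2.INTER_CUBIC))
a=cv2.imread("pics/scene0.png")[140:220,170:270]; cv2.imwrite("pics/scene0zz.png",cv2.resize(a,None,fx=7,fy=7,interpolation=cv2.INTER_CUBIC))
E
```

```text
---
['top'] [ 0.58181455 -0.04923436 -0.26869402  0.00355677] -15.395033449996037
[[0.1, 0.4], [-0.6, -0.1], [0.2, 0.5], [-0.4, -0.2], [0.7, -0.3], [-0.1, -0.1]]
knob [[ 0.54807041 -0.03994282  0.115     ]]
plunger [[0.58847177 0.03709601 0.09      ]]
pointer [[ 0.55093556 -0.12370911  0.078     ]]
['scene'] [ 0.58439825 -0.05060522 -0.26735798  0.00436112] -15.318483870733978
[[-0.2, -0.1], [-0.5, 0.3], [0.8, 0.1], [-0.5, -0.6], [0.2, 0.7], [0.2, -0.6]]
knob [[ 0.55064172 -0.04135877  0.115     ]]
plunger [[0.59094011 0.03573396 0.09      ]]
pointer [[ 0.55361879 -0.12512116  0.078     ]]
['top', 'scene'] [ 0.58291431 -0.05004199 -0.2677131   0.00375547] -15.338830492870482
[[0.5, 0.0], [-0.4, -0.5], [0.6, -0.1], [0.1, -0.7], [1.1, -0.8], [0.3, -0.6], [0.2, -0.5], [-0.7, -0.2], [0.8, -0.7], [-0.1, -1.4], [0.4, 0.1], [0.3, -1.2]]
knob [[ 0.54916107 -0.04078356  0.115     ]]
plunger [[0.58948684 0.03629486 0.09      ]]
pointer [[ 0.55210839 -0.12454699  0.078     ]]
clip top [-0.05377951 -0.08690606]
clip scene [-0.05440498 -0.0893118 ]
```

View pics/top0zz.png

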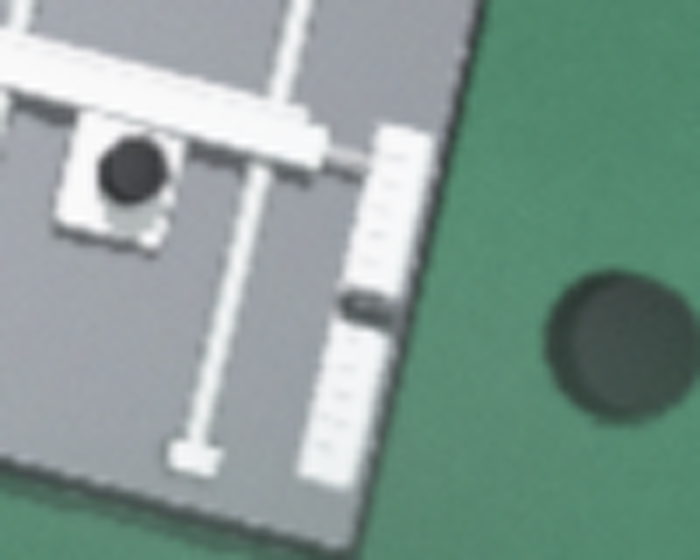

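View pics/scene0zz.png

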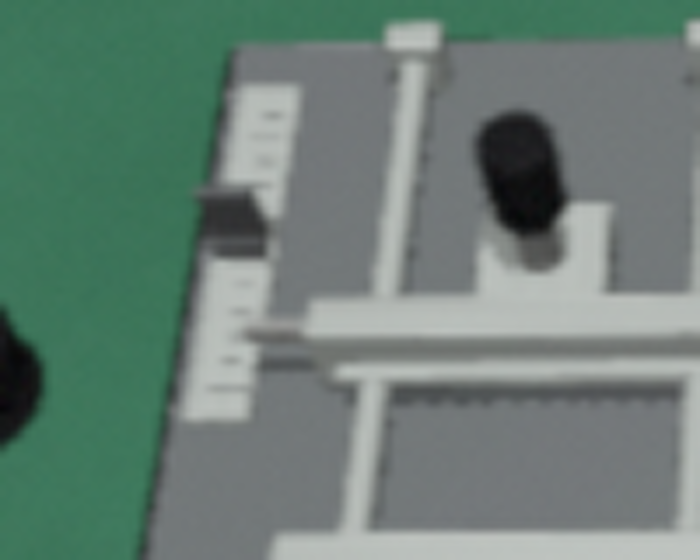

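```bash
cat >> h.py <<'E'
from scipy.spatial.transform import Rotation as Ro
FIX=np.array([0.58291,-0.05004,-0.26771])
def delta(T,yawfix=FIX[2]):
    o=robot.observe(); R=Ro.from_euler("xyz",o["tool_rot"]).as_matrix()
    d=R.T@(np.array(T)-o["tool_pos"])*1e3
    y=np.array([np.cos(yawfix),np.sin(yawfix),0]); l=R.T@y
    print("t",round(o["time"],2),"tool",o["tool_pos"].round(4),"F",o["contact_force"].round(1),"shift mm",d.round(1),"turn deg",np.degrees(np.arctan2(-l[0],l[1])).round(1),"open",round(o["opening"],4), "fx mm",(inv(FIX,o["tool_pos"])*1e3).round(1))
E
python3 -c "
from h import *
delta([.5895,.0363,.130])
delta([.5895,.0363,.227])"
```

```text
t 0.9 tool [ 0.1819 -0.4925  0.2268] F [ 0.4  0.5 -0. ] shift mm [ 565.6 -354.8   96.7] turn deg -54.4 open 0.0915 fx mm [-269.7 -532.8]
t 0.9 tool [ 0.1819 -0.4925  0.2268] F [ 0.4  0.5 -0. ] shift mm [ 5.656e+02 -3.548e+02 -3.000e-01] turn deg -54.4 open 0.0915 fx mm [-269.7 -532.8]
```

```bash
python3 -m pendant '[[[35,-22,0],-5],[[70,-44,0],-11],[[105,-66,0],-17],[[140,-88,0],-23],[[175,-110,0],-29],[[210,-132,0],-35],[[245,-154,0],-41],[[280,-176,0],-47],[[315,-198,0],-53],[[350,-220,0],-54.4]]' 0 10; python3 -c "
from h import *
delta([.5895,.0363,.130])"
```

```text
time: 1.73
tool_pos: [0.4349, -0.163, 0.227]
tool_rot: [3.141, 0.0, 1.309]
contact_force: [0.6, -0.8, -0.5]
opening: 0.0295
t 1.73 tool [ 0.4349 -0.163   0.227 ] F [ 0.6 -0.8 -0.5] shift mm [232.6  97.6  97. ] turn deg 0.3 open 0.0295 fx mm [-112.8 -148.1]
```

```bash
python3 -m pendant '[[[35,15,0],0],[[70,30,0],0],[[105,45,0],0],[[140,60,10],0],[[175,75,30],0],[[210,90,50],0],[[228,96,70],0.3],[[232.6,97.6,90],0.3],[[232.6,97.6,97],0.3],[[232.6,97.6,97],0.3]]'; python3 - <<'E'
from h import *
delta([.5895,.0363,.092])
for c in ("top","scene"):
    im=robot.read_camera(c); cv2.imwrite(f"pics/{c}1.png",im[:,:,::-1])
    u=proj(c,[[.5895,.0363,.09]])[0].astype(int); a=im[u[1]-60:u[1]+60,u[0]-80:u[0]+80,::-1]; cv2.imwrite(f"pics/{c}1z.png",cv2.resize(a,None,fx=4,fy=4,interpolation=cv2.INTER_CUBIC))
E
```

```text
time: 2.57
tool_pos: [0.5882, 0.0365, 0.1279]
tool_rot: [-3.138, 0.002, 1.304]
contact_force: [-0.5, 0.1, 0.2]
opening: 0.0004
t 2.57 tool [0.5882 0.0365 0.1279] F [-0.5  0.1  0.2] shift mm [ 0.2  1.5 35.9] turn deg 0.1 open 0.0004 fx mm [-17.8  84.8]
```

View pics/top1z.png

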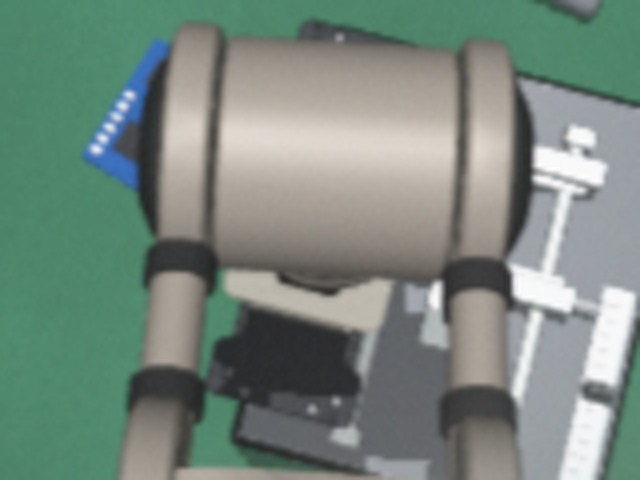

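View pics/scene1z.png

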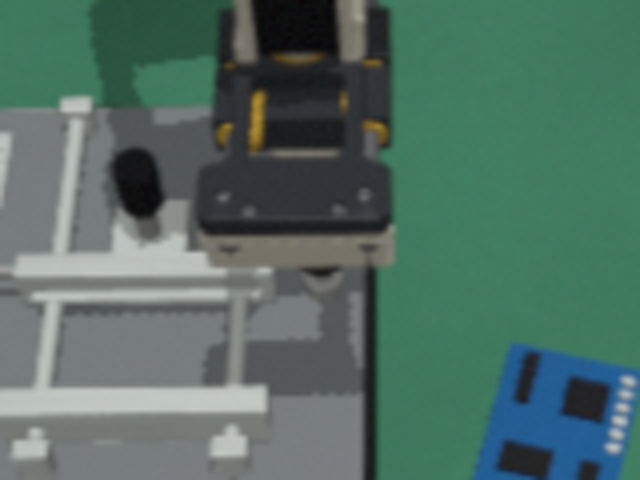

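```bash
python3 -c "
from h import *
print(proj('scene',[[.5895,.0363,.09],[.5882,.0365,.16],[.5882,.0365,.2]]))"; python3 -m pendant '[[[0,1.5,15],0],[[0,1.5,30],0],[[0,1.5,36],0],[[0,1.5,39],0],[[0,1.5,42],0],[[0,1.5,42],0]]'; python3 -c "
from h import *
delta([.5895,.0363,.080])"
```

```text
[[290.20001129 179.6579645 ]
 [287.939623   156.05108914]
 [286.51573396 141.09448218]]
time: 3.17
tool_pos: [0.5916, 0.0346, 0.0896]
tool_rot: [3.139, 0.0, 1.302]
contact_force: [-0.1, 0.2, 0.4]
opening: 0.0007
t 3.17 tool [0.5916 0.0346 0.0896] F [-0.1  0.2  0.4] shift mm [ 1.1 -2.5  9.6] turn deg -0.1 open 0.0007 fx mm [-14.   83.9]
```

```bash
python3 -m pendant '[[[0,-1,4],0],[[0,-2,6],0],[[0,-2,7],0],[[0,-2,8],0],[[0,-2,8],0]]'; python3 -c "
from h import *
delta([.5895,.0363,.080])"
```

```text
time: 3.58
tool_pos: [0.5907, 0.035, 0.0823]
tool_rot: [3.136, -0.0, 1.302]
contact_force: [4.0, -0.8, 5.1]
opening: 0.0006
t 3.58 tool [0.5907 0.035  0.0823] F [ 4.  -0.8  5.1] shift mm [ 1.  -1.5  2.3] turn deg -0.0 open 0.0006 fx mm [-15.  84.]
```

```bash
python3 -m pendant '[[[0,0,1],0],[[0,0,2],0],[[0,0,3],0],[[0,0,4],0],[[0,0,4],0]]'; python3 -c "
from h import *
delta([.5895,.0363,.080])"
```

```text
time: 4.0
tool_pos: [0.5907, 0.035, 0.0801]
tool_rot: [3.135, -0.0, 1.302]
contact_force: [-2.5, -1.8, 17.1]
opening: 0.0002
t 4.0 tool [0.5907 0.035  0.0801] F [-2.5 -1.8 17.1] shift mm [ 0.9 -1.5  0.1] turn deg -0.0 open 0.0002 fx mm [-14.9  84.1]
```

```bash
python3 -m pendant '[[[0,0,-10],0],[[0,0,-30],0],[[0,0,-60],0],[[0,0,-90],0],[[-20,-10,-90],0],[[-45,-20,-90],0],[[-85,-34,-90],0],[[-85,-34,-90],0]]' 0.6 10; python3 - <<'E'
from h import *
k=w(FIX,[-.049,0,.096])[0]; print(k)
delta(k)
for c in ("top","scene"):
    im=robot.read_camera(c); cv2.imwrite(f"pics/{c}2.png",im[:,:,::-1])
    for q in ("jaw_knob","jaw_pointer"): print(c,q,[(round(d["xy"][0]*640,1),round(d["xy"][1]*400,1),round(d["p"],2)) for d in robot.find_in(c,q)[:2]])
a=cv2.imread("pics/scene2.png")[130:280,120:320]; cv2.imwrite("pics/scene2z.png",cv2.resize(a,None,fx=4,fy=4,interpolation=cv2.INTER_CUBIC))
E
```

```text
time: 4.67
tool_pos: [0.5303, -0.041, 0.1688]
tool_rot: [3.141, 0.002, 1.3]
contact_force: [0.1, -0.2, -0.5]
opening: 0.0494
[ 0.53565542 -0.03707834  0.096     ]
t 4.67 tool [ 0.5303 -0.041   0.1688] F [ 0.1 -0.2 -0.5] shift mm [ 5.4  4.1 72.8] turn deg -0.2 open 0.0494 fx mm [-53.1  -5.2]
top jaw_knob []
top jaw_pointer []
scene jaw_knob [(246.2, 179.5, 0.68)]
scene jaw_pointer [(247.5, 175.0, 0.87), (247.0, 208.0, 0.16)]
```

View pics/scene2z.png

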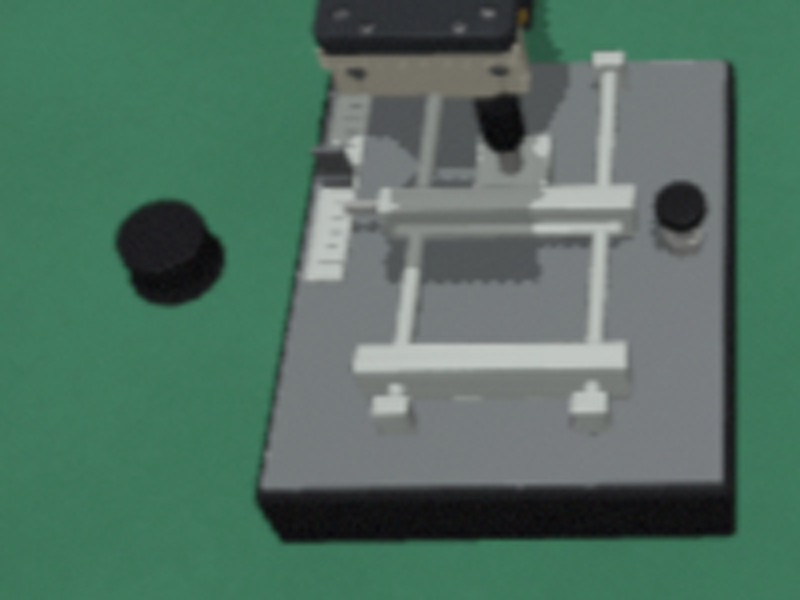

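View pics/top2.png

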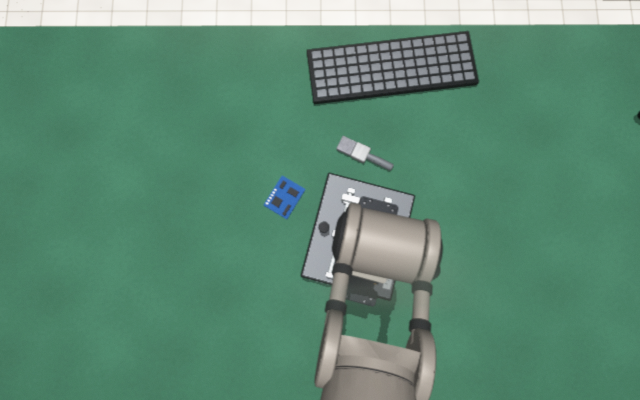

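The jaw sprang out (bar row 222 → 195 in the zoom, pointer at about (360,207)) and the plunger is back up at (681,205). Now down over the knob.

```bash
python3 -m pendant '[[[5,4,0],-0.2],[[5,4,20],-0.2],[[5,4,40],-0.2],[[5,4,60],-0.2],[[5,4,70],-0.2],[[5,4,73],-0.2],[[5,4,73],-0.2]]'; python3 - <<'E'
from h import *
delta(w(FIX,[-.049,0,.096])[0])
im=robot.read_camera("scene"); a=im[130:280,120:320,::-1]; cv2.imwrite("pics/scene3z.png",cv2.resize(a,None,fx=4,fy=4,interpolation=cv2.INTER_CUBIC))
E
```

```text
time: 5.55
tool_pos: [0.5408, -0.0325, 0.0959]
tool_rot: [3.138, -0.0, 1.308]
contact_force: [-0.2, -0.3, 1.0]
opening: 0.0553
t 5.55 tool [ 0.5408 -0.0325  0.0959] F [-0.2 -0.3  1. ] shift mm [-5.7 -3.8 -0.1] turn deg 0.3 open 0.0553 fx mm [-45.3   5.7]
```

View pics/scene3z.png

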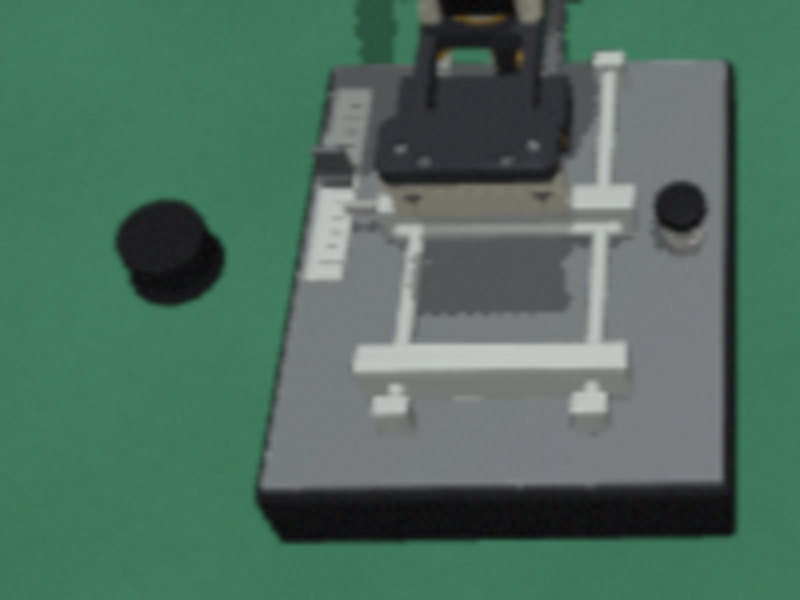

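```bash
python3 -m pendant '[[[-3,-2,0],0.3],[[-5.7,-3.8,0],0.3],[[-5.7,-3.8,0],0.3],[[-5.7,-3.8,0],0.3]]'; python3 -c "
from h import *
delta(w(FIX,[-.049,0,.096])[0])"
```

```text
time: 5.93
tool_pos: [0.5363, -0.0376, 0.0975]
tool_rot: [3.135, -0.001, 1.302]
contact_force: [0.6, -0.5, -0.0]
opening: 0.0552
t 5.93 tool [ 0.5363 -0.0376  0.0975] F [ 0.6 -0.5 -0. ] shift mm [ 0.3 -0.8  1.5] turn deg -0.1 open 0.0552 fx mm [-48.3  -0.3]
```

Close on the knob with a firm grip.

```bash
python3 -m pendant '[[[0,0,1],0],[[0,0,1],0],[[0,0,1],0],[[0,0,1],0],[[0,0,1],0],[[0,0,1],0]]' 0 25; python3 -c "
from h import *
delta(w(FIX,[-.049,0,.096])[0])"
```

```text
time: 6.43
tool_pos: [0.5362, -0.0376, 0.0965]
tool_rot: [3.135, -0.001, 1.302]
contact_force: [-0.3, 0.3, 0.3]
opening: 0.0214
t 6.43 tool [ 0.5362 -0.0376  0.0965] F [-0.3  0.3  0.3] shift mm [ 0.3 -0.7  0.5] turn deg -0.1 open 0.0214 fx mm [-48.3  -0.3]
```

```bash
python3 -m pendant '[[[0,-3,0],0],[[0,-7,0],0],[[0,-11,0],0],[[0,-15,0],0],[[0,-19,0],0],[[0,-22,0],0],[[0,-22,0],0],[[0,-22,0],0]]' - 35; python3 - <<'E'
from h import *
delta(w(FIX,[-.079,0,.096])[0])
for c in ("top","scene"):
    im=robot.read_camera(c); cv2.imwrite(f"pics/{c}4.png",im[:,:,::-1])
    print(c,[(round(d["xy"][0]*640,1),round(d["xy"][1]*400,1),round(d["p"],2)) for d in robot.find_in(c,"mark_line")[:2]])
a=cv2.imread("pics/scene4.png")[140:220,170:270]; cv2.imwrite("pics/scene4z.png",cv2.resize(a,None,fx=7,fy=7,interpolation=cv2.INTER_CUBIC))
a=cv2.imread("pics/top4.png")[200:300,340:440]; cv2.imwrite("pics/top4z.png",cv2.resize(a,None,fx=6,fy=6,interpolation=cv2.INTER_CUBIC))
E
```

```text
time: 7.1
tool_pos: [0.5151, -0.0318, 0.0965]
tool_rot: [3.134, -0.001, 1.302]
contact_force: [2.7, -1.1, -0.5]
opening: 0.0215
t 7.1 tool [ 0.5151 -0.0318  0.0965] F [ 2.7 -1.1 -0.5] shift mm [ 0.3 -8.8  0.4] turn deg -0.1 open 0.0215 fx mm [-70.2  -0.3]
top []
scene []
```

View pics/scene4z.png

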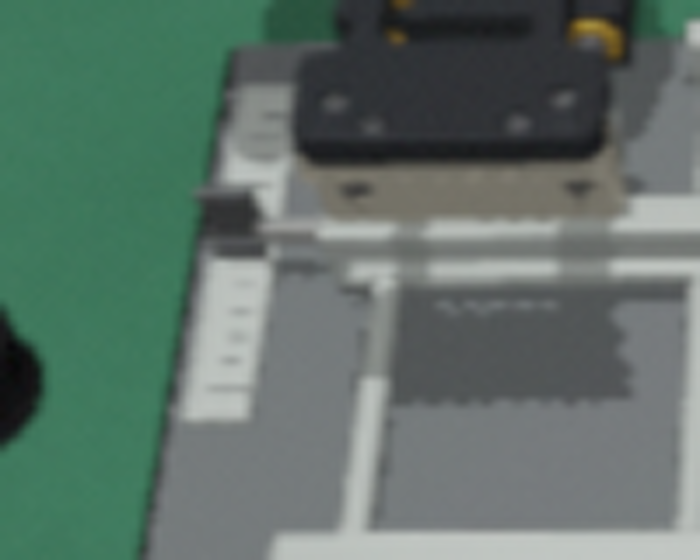

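View pics/top4z.png

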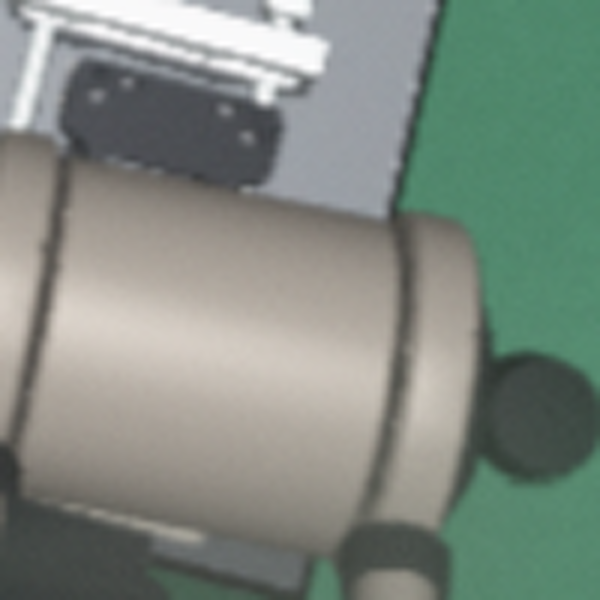

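```bash
cat > ov.py <<'E'
from h import *
import sys
S=np.array([0.58440,-0.05061,-0.26736]);T=np.array([0.58181,-0.04923,-0.26869])
def box(x,y0,y1,z0,z1,h=2):
    return [(x+a*h,y,z) for z in (z0,z1) for y in (y0,y1) for a in (-1,1)]
E_=[(0,1),(2,3),(0,2),(1,3),(4,5),(6,7),(4,6),(5,7),(0,4),(1,5),(2,6),(3,7)]
def draw(im,c,p,pts,s,o,col):
    u=proj(c,w(p,np.array(pts)/1e3)); u=(u-o+.5)*s-.5
    for a,b in E_: cv2.line(im,tuple(np.round(u[a]*16).astype(int).tolist()),tuple(np.round(u[b]*16).astype(int).tolist()),col,1,cv2.LINE_AA,4)
def run(src,c,p,mark,jaw,out,o,n=(50,50),s=14):
    a=cv2.imread(src)[o[1]:o[1]+n[1],o[0]:o[0]+n[0]]; a=cv2.resize(a,None,fx=s,fy=s,interpolation=cv2.INTER_CUBIC)[:]
    draw(a,c,p,box(mark,-96,-80,72,84),s,np.array(o),(0,0,255))
    draw(a,c,p,box(-10-jaw,-80,-62,77,79),s,np.array(o),(0,255,255))
    a=a[:600,:800]; cv2.imwrite(out,a)
E
python3 - <<'E'
from ov import *
run("pics/scene0.png","scene",S,-54,0,"pics/ovs0.png",(190,155),(50,42))
run("pics/top0.png","top",T,-54,0,"pics/ovt0.png",(375,235),(50,42))
run("pics/scene4.png","scene",S,-54,35.2,"pics/ovs4.png",(190,155),(50,42))
E
```

```text
(no output)
```

View pics/ovs0.png

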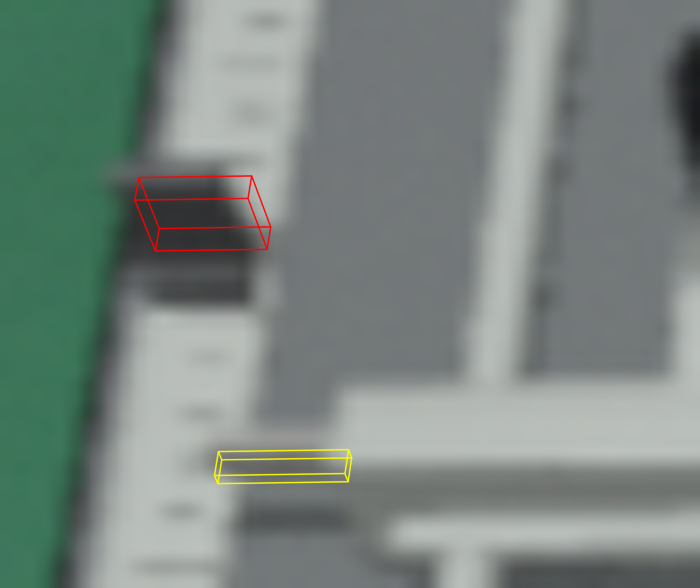

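View pics/ovt0.png

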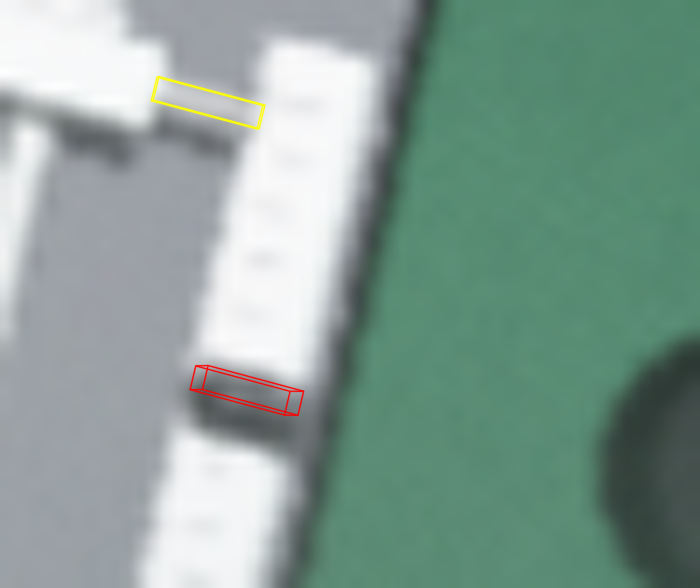

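View pics/ovs4.png

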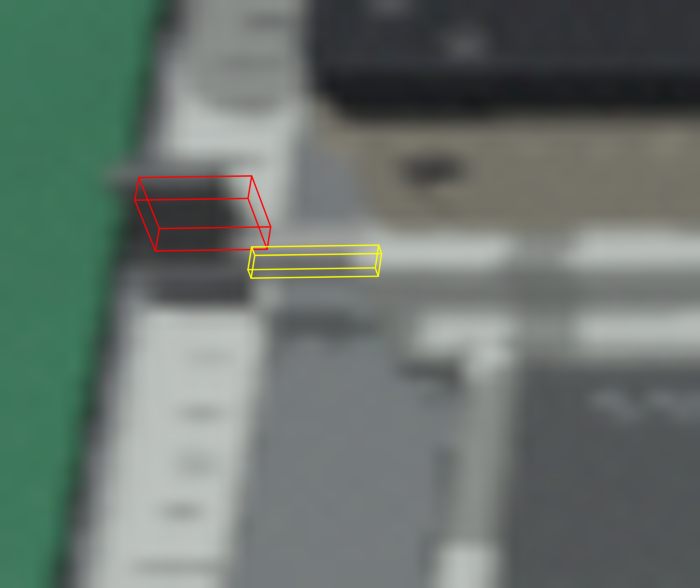

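```bash
python3 - <<'E'
from ov import *
for n,o in (("scene0",(195,160,18,34)),):
    g=cv2.cvtColor(cv2.imread(f"pics/{n}.png"),cv2.COLOR_BGR2GRAY)
    print(n,"cols",o[0],"..");
    for r in range(o[1],o[1]+o[3]): print(r,g[r,o[0]:o[0]+o[2]+4])
g=cv2.cvtColor(cv2.imread("pics/scene4.png"),cv2.COLOR_BGR2GRAY)
print("scene4")
for r in range(164,182): print(r,g[r,200:222])
g=cv2.cvtColor(cv2.imread("pics/top0.png"),cv2.COLOR_BGR2GRAY)
print("top0 clip")
for r in range(257,270): print(r,g[r,384:402])
print("top0 ptr")
for r in range(236,250): print(r,g[r,382:402])
for P in ([-54,-88,84],[-54,-80,84],[-54,-96,84],[-10,-75,79],[-10,-66,79]):
    P=np.array(P)/1e3; print(P,proj("scene",w(S,P)),proj("top",w(T,P)), proj("scene",w(S,P+[.002,0,0])),proj("top",w(T,P+[.002,0,0])))
E
```

```text
scene0 cols 195 ..
160 [ 95  94  94  93  85  70 100 142 170 184 185 183 182 182 183 182 159 122
 117 118 118 118]
161 [ 95  93  94  94  84  69 101 148 174 185 185 184 184 184 185 183 157 120
 119 118 118 117]
162 [ 94  94  94  93  79  70 103 149 175 185 186 179 171 173 179 176 149 120
 118 117 118 119]
163 [ 94  93  94  93  78  77 112 158 181 185 185 178 169 168 176 175 146 120
 118 119 117 119]
164 [ 95  95  95  92  77  84 124 163 183 186 186 183 183 183 182 168 137 120
 118 119 118 118]
165 [ 95  95  95  91  77  94 129 162 179 182 182 182 183 184 183 161 126 118
 117 118 118 119]
166 [ 93  94  96  95  88  94 114 128 136 137 135 145 156 166 177 159 123 118
 118 118 117 118]
167 [ 95  95  97  98  95  94  98 102 101  99  98 145 175 181 181 157 121 118
 118 119 118 119]
168 [ 94  92  88  74  66  64  66  65  64  65  67 116 165 184 177 149 119 117
 118 119 118 119]
169 [ 94  93  90  75  54  52  51  51  52  51  55  89 144 175 174 146 120 119
 118 118 118 119]
170 [ 96  94  91  74  52  50  49  50  49  49  50  62 113 160 164 138 120 118
 117 118 118 119]
171 [ 95  94  86  62  48  51  50  51
[... 6131 characters left out ...]
  0.084] [[203.30935509 167.92869005]] [[392.57464103 262.38657866]] [[203.17182003 168.73513298]] [[392.77714035 261.52854622]]
[-0.054 -0.08   0.084] [[207.34471973 167.86967309]] [[389.16452137 261.46711596]] [[207.21268439 168.67605815]] [[389.36809985 260.60966447]]
[-0.054 -0.096  0.084] [[199.27421652 167.98770371]] [[395.98692987 263.30662623]] [[199.13118234 168.7942045 ]] [[396.18834863 262.44801227]]
[-0.01  -0.075  0.079] [[207.54636416 187.5707676 ]] [[391.11684156 242.27503827]] [[207.41125828 188.42517916]] [[391.31719963 241.43478252]]
[-0.01  -0.066  0.079] [[212.20154658 187.50332253]] [[387.33083122 241.26118433]] [[212.07294666 188.35766741]] [[387.53237165 240.42156058]]
```

```bash
python3 - <<'E'
from ov import *
f=lambda t:proj("scene",w(S,np.array([-10-t,-68,80.5])/1e3))[0]
r0=f(0)
for t in (14,33,34,35,36,37,44): print(t,(f(t)-r0).round(2),f(t).round(2))
for y in (-75,-68): print(proj("scene",w(S,np.array([-54,y,80.5])/1e3)), proj("scene",w(S,np.array([-54,y,84])/1e3)))
g=cv2.cvtColor(cv2.imread("pics/scene2.png"),cv2.COLOR_BGR2GRAY)
for r in range(176,188): print(r,g[r,206:220])
E
```

```text
14 [ 0.9  -5.92] [211.9  181.16]
33 [  2.1  -13.77] [213.1  173.31]
34 [  2.16 -14.18] [213.16 172.9 ]
35 [  2.23 -14.59] [213.22 172.49]
36 [  2.29 -14.99] [213.28 172.08]
37 [  2.35 -15.4 ] [213.35 171.68]
44 [  2.78 -18.23] [213.78 168.85]
[[210.25894367 168.90314649]] [[209.86693742 167.83278581]]
[[213.77727031 168.85171745]] [[213.39819057 167.78114144]]
176 [ 86  93 135 144 124 121 120 121 122 127 131 128 124 123]
177 [161 157 146 131 123 122 121 121 131 161 177 162 141 137]
178 [187 184 163 130 122 121 121 124 143 171 183 166 140 136]
179 [190 186 165 135 126 126 127 129 151 176 184 167 142 137]
180 [172 166 160 153 151 152 152 153 169 184 187 172 149 143]
181 [153 146 146 146 145 145 144 139 163 184 186 181 175 159]
182 [139 115 110 112 112 109 110 110 151 175 175 163 148 139]
183 [158 135 117 110 109 110 109 110 125 135 131 123 115 115]
184 [175 159 127 119 119 119 119 116 117 117 112 107 105 105]
185 [186 159 113 109 118 118 107  96 107 115 111 105 106 107]
186 [187 156 101  91  96  96  91  86  93 104 105 106 111 122]
187 [181 146  98  91 103 102  92  90 103 105 102 107 118 131]
```

```bash
python3 -m pendant '[[[0,-2,0],0],[[0,-4,0],0],[[0,-6,0],0],[[0,-8,0],0],[[0,-8.8,0],0],[[0,-8.8,0],0],[[0,-8.8,0],0]]'; python3 - <<'E'
from ov import *
delta(w(FIX,[-.079,0,.096])[0])
im=robot.read_camera("scene"); cv2.imwrite("pics/scene5.png",im[:,:,::-1])
a=im[150:190,185:235,::-1]; cv2.imwrite("pics/scene5z.png",cv2.resize(a,None,fx=14,fy=14,interpolation=cv2.INTER_CUBIC))
g=cv2.cvtColor(im,cv2.COLOR_RGB2GRAY)
for r in range(160,178): print(r,g[r,196:222])
E
```

```text
time: 7.88
tool_pos: [0.5069, -0.0295, 0.0965]
tool_rot: [3.134, -0.001, 1.302]
contact_force: [4.1, -1.7, -0.2]
opening: 0.0213
t 7.88 tool [ 0.5069 -0.0295  0.0965] F [ 4.1 -1.7 -0.2] shift mm [ 0.3 -0.3  0.5] turn deg -0.1 open 0.0213 fx mm [-78.7  -0.3]
160 [ 96  96  96  88  71 102 144 173 187 187 183 182 184 183 182 161 124 120
 117 109 107 107 107 107 108 107]
161 [ 96  96  94  87  71 103 150 177 188 189 187 187 187 188 186 160 123 121
 122 118 114 112 111 114 113 109]
162 [ 96  95  94  82  73 106 151 178 188 189 182 175 174 181 179 152 122 120
 121 117 112 113 104  87  76  71]
163 [ 96  95  95  78  80 114 160 184 188 188 181 172 170 178 177 149 122 120
 121 117 115 113 108  91  71  60]
164 [ 98  96  95  79  87 126 166 186 189 188 187 186 186 186 171 141 123 120
 121 119 115 112 113 109  98  89]
165 [ 97  97  95  81  97 131 164 182 185 184 185 187 188 186 165 129 120 120
 120 120 116 114 114 112 111 105]
166 [ 97  98  97  89  96 116 131 139 140 137 148 160 169 180 162 126 122 122
 122 122 128 126 118 115 115 112]
167 [ 97 100  99  98  97 101 103 103 103 100 147 177 183 183 161 
[... 455 characters left out ...]

 112 112 119 123 122 120 120 120]
172 [ 97  87  64  56  57  52  52  53  52  54  53  59  94 117 119 119 118 118
 119 118 118 115 116 116 116 116]
173 [ 96  83  62  62  67  64  63  62  64  63  62  65  98 115 114 116 109 108
 119 118 116 115 118 116 121 125]
174 [ 95  78  74  91  92  85  83  81  82  83  83  78 100 107  96  95  90  91
  97  96  95 106 115 121 147 171]
175 [ 94  79  83 100  94  81  76  75  73  72  70  75 126 131 109 103  91  92
 103 103  94 103 113 123 158 181]
176 [ 95  79  97 124 115  94  88  87  86  86  85  92 135 143 122 117 115 115
 117 117 115 107 109 119 129 137]
177 [ 90  73 100 136 161 174 169 162 161 162 161 156 145 130 123 122 121 120
 121 121 121 118 113 109 110 108]
```

View pics/scene5z.png

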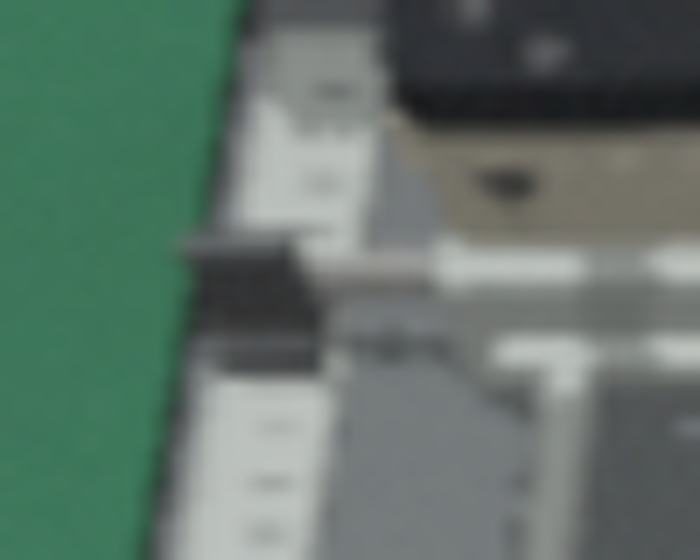

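```bash
python3 -m pendant '[[[0,-0.5,0],0],[[0,-0.9,0],0],[[0,-0.9,0],0],[[0,-0.9,0],0],[[0,-0.9,0],0]]'; python3 - <<'E'
from ov import *
delta(w(FIX,[-.079,0,.096])[0])
im=robot.read_camera("scene").astype(float)
for _ in range(7): im+=robot.read_camera("scene")
im=(im/8).astype(np.uint8)
cv2.imwrite("pics/scene6.png",im[:,:,::-1])
a=im[150:190,185:235,::-1]; cv2.imwrite("pics/scene6z.png",cv2.resize(a,None,fx=14,fy=14,interpolation=cv2.INTER_CUBIC))
g=cv2.cvtColor(im,cv2.COLOR_RGB2GRAY)
for r in range(164,174): print(r,g[r,196:222])
delta(w(FIX,[-.079,0,.096])[0])
E
```

```text
time: 8.35
tool_pos: [0.5062, -0.0293, 0.0965]
tool_rot: [3.134, -0.001, 1.302]
contact_force: [4.3, -1.4, -1.6]
opening: 0.0207
t 8.35 tool [ 0.5062 -0.0293  0.0965] F [ 4.3 -1.4 -1.6] shift mm [0.3 0.5 0.5] turn deg -0.1 open 0.0207 fx mm [-79.5  -0.3]
164 [ 96  96  93  78  86 126 166 186 188 188 186 186 185 185 172 140 122 120
 120 119 116 113 113 111 108 101]
165 [ 96  96  94  80  97 131 164 182 184 184 184 186 187 186 164 128 121 120
 120 120 122 119 114 113 112 108]
166 [ 97  97  96  89  96 115 131 138 139 137 147 157 167 178 161 127 122 123
 123 123 128 127 122 121 121 120]
167 [ 97 100 100  97  96 101 103 103 101  99 145 171 172 173 159 139 139 139
 139 142 161 168 164 165 165 165]
168 [ 95  90  76  67  66  66  67  66  65  67 115 152 161 159 156 152 152 151
 151 152 172 184 184 184 184 184]
169 [ 96  92  76  55  51  52  51  52  52  55  83 114 124 123 123 124 123 117
 113 123 163 185 186 185 185 185]
170 [ 96  93  75  53  51  50  51  50  51  52  60  88 104 102 103 103 104 101
 100 104 124 138 138 138 136 136]
171 [ 96  87  64  48  52  51  50  50  51  51  55  73 100 113 115 116 116 116
 117 116 117 118 117 116 116 116]
172 [ 96  87  64  56  58  53  51  51  52  52  52  59  97 117 119 120 119 118
 119 120 116 114 115 115 117 118]
173 [ 95  81  62  63  66  63  62  62  62  63  62  64  97 109 109 116 107  97
 108 116 107 106 114 117 128 138]
t 8.75 tool [ 0.5062 -0.0293  0.0964] F [ 5.3 -1.5  0.2] shift mm [0.3 0.5 0.5] turn deg -0.1 open 0.0215 fx mm [-79.5  -0.3]
```

View pics/scene6.png

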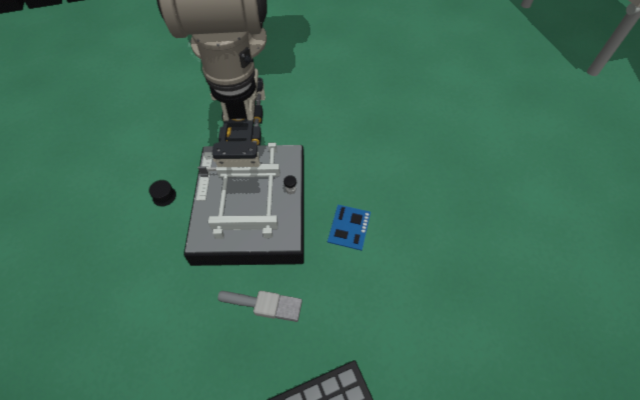

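The pointer strip is centred at row 167.9, against a target of about 167.8 ± 0.2 worked out from the clip's top edge. The knob didn't move over 0.4 s. The plunger is up, and the board, tin and brush are where they started, so I'm handing in.

```bash
python3 -c "
from h import *
delta(w(FIX,[-.079,0,.096])[0]); print(robot.hand_in())"
```

```text
t 8.75 tool [ 0.5062 -0.0293  0.0964] F [ 5.3 -1.5  0.2] shift mm [0.3 0.5 0.5] turn deg -0.1 open 0.0215 fx mm [-79.5  -0.3]
the job is handed in; nothing more can be done
None
```

The clamp is open: the jaw is held by its knob with the pointer in line with the index clip, to about half a millimetre as far as I can measure. I handed in at 8.75 s.

- **Plunger:** I pressed it straight down with closed fingers until it hit its stop (tip at 80.1 mm height, 17 N). Then I lifted off. The next picture showed it back up and the jaw sprung out by about 13–14 mm.
- **Jaw:** I gripped the knob from its ±x sides with 35 N and pulled about 31 mm further. In the last averaged picture the pointer's row was 167.9, against 167.8 ± 0.2 expected from the clip.
- **Holding:** Arm position was unchanged over the last 0.4 s. The pull was about 5.5 N and the finger opening 21.5 mm on the 22 mm knob.
- **Other objects:** The board, flux tin and brush looked unmoved in the last scene picture.

**Checks that disagreed:**
- The arm's own position puts the jaw travel at 44.3–44.6 mm, while the pictures put the mark at 43.8–44.2 mm. The target row above also depends on the pointer tab's thickness, which I had to infer.
- The top camera couldn't confirm the final alignment, because the arm blocked its view. It rests on the scene camera and the arm readings.
- The networks did not find the mark while the gripper was near it, and their pointer reports fell on the jaw bar instead. I measured both from the pixels.

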